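Fit the charged battery to the trimming wheel

ROBOT

A 7-joint arm with a two-finger parallel gripper is mounted at the origin on the work surface. World frame = base frame: x ahead of the robot, y to its left, z up, the work surface at z = 0. Lengths are in m, angles in rad, forces in N, time in s.
With the tool pointing down it reaches from about 0.425 to 0.925 m from the base axis. Payload 6.8 kg.
Tool frame: the origin (TCP) lies midway between the tips of the shut fingers; the grasp point (between the pads) lies 19 mm behind it; z points along the fingers, y is the line along which they close (so a half turn about z gives the same grasp; the last joint's range is limited). The gripper opens to 85 mm and grips with 20 to 120 N. Pads are 22 mm wide; open, the fingers measure 114 mm over their backs; the gripper's body (76 mm by 85 mm) begins 54 mm behind the grasp point. The pads swing forward as they close: fully open they stand 13 mm farther back than shut.
Start: joints at [-1.388, 0.477, 0.022, 1.555, -0.011, 1.109, -0.083], TCP at [0.194, 0.647, 0.231] pointing down, gripper open.
Joint ranges: [-2.96, 2.96], [-0.34, 2.1], [-1.41, 1.46], [0.24, 2.44], [-1.37, 4.51], [0.17, 1.92], [-2.96, 2.96]. Speed limits (rad/s): [2.39, 2.39, 3.14, 3.14, 3.14, 3.14, 3.14].

INTERFACE

Orientations are given as a unit quaternion [w, x, y, z].
In Python, from station import bot gives the robot as it stands.
- The arm moves only by the tool jog_arm, never from a script. Its argument "rows" is a list of rows, each an object of numbers: "fingers": the finger opening in mm, from 0 to 85.4; "x", "y", "z": the shift along the tool's x, y, z in mm; "ax", "ay", "az": the turn, a rotation vector about the tool's x, y, z in degrees. A call has exactly 8 rows; each row shifts and turns the commanded pose from where the row before left it, along the tool's axes as they then stand; what a row does not reach is not made up. A row lasts 1/10 s, in which the tool goes at most 50 mm and 8.59 degrees, less where a joint would pass 70% of its speed; a pose out of reach is approached as far as the arm can. A call with a gripper value outside its range is refused whole. The fingers move at their own pace and stop on an object; "force" is the grip in N (left out, the last holds). Time passes only in rows, so rows that do not move let the fingers close, or fill a call up. It gives the time, the measured TCP pose, the force, the opening and the grip force at its end, in the units of the state.
- bot.get_obs(): the state, without advancing time (a new reading comes with each control period).
- bot.read_camera(name): name is "side" or "top"; returns a dict with "pixels" (400x640x3 uint8, red, green, blue), "vertical_fov" (degrees; the focal length in pixels is half the picture's height over the tangent of half this angle, whatever the lens; pixels are square), "cx", "cy" (the principal point, pixels), "dist_coeffs" ([k1, k2, p1, p2, k3] as OpenCV has them; the pictures are not rectified), "world_from_camera" (4x4, takes a point from camera to world coordinates). Camera axes: x right, y down, z forward; pixel columns grow to the right and rows downward; lengths in m; the calibration is good to about 2 mm. A picture is of the moment at which its call begins. There is no depth.
- bot.hand_in(): hands the job in; it is judged then, once.
The state is a dict: "t": time; "q": joint angles; "joint_vel": joint speeds; "joint_torque": joint torques, N m; "eef_pos": TCP position; "tool_rot": TCP orientation; "contact_force": force on the tool from outside, world axes, zero at the start; "torque": the same for the moment, N m; "gripper_width": opening from 0.0 (shut) to 1.0 (fully open); "grasp_force": force on a finger pad.
Only numpy, scipy, OpenCV 4.12 (cv2) and the standard library are available. Lean on these libraries where they do the work, as an engineer would, in place of code of your own. Each camera call takes 0.05 s, during which the arm holds its last target. There are 200 camera calls.

TASK

The cordless trimming wheel has no battery in its bay: press the catch of the charger so that the charged pack springs free, slide it off, and slide it terminals-first into the bay on the wheel until the catch snaps up behind it and it stays home by itself. Do not haul the pack against the latched catch or ram it into the end of the bay, and leave the bowl on the wheel head, the glaze jar and the trimming tool undisturbed.

Things in the scene. Friction and masses are not known exactly. Their poses are not given: they have to be found in the camera images.
- pack_center (a point): Centre (half-way up) of the battery pack, 0.36 to 0.59 kg, dark plastic, 52 mm high, latched in the charger at first. Body 80 mm long (x) x 48 mm wide (y), flat sides to grip from 19 mm below to 26 mm above this point; below it a foot flange 80 x 62 x 7 mm that runs in a bay's rails. x points to the terminal end (nose, goes in first), y across, z up.
- pack_nose (a point): Middle of the lower edge of the pack's terminal end (brass contacts): 40 mm ahead (x) of and 26 mm below the pack's centre; same axes as the pack.
- charger_bay (a point): End stop of the bay on the charger (fixed grey box, 175 x 110 mm), at mid-width on the bay's floor, 55 mm above the table. x points into the bay (the way a pack slides home), y across, z up; the mouth opens to -x. A latched pack's nose is 1.7 mm short of the stop. Behind the stop the housing rises 40 mm above the floor. Bays of charger and wheel are alike.
- charger_mouth (a point): Mouth of the charger's bay, on its floor, 98 mm before the stop; axes as the bay. Smooth rails with lips over the flange run 0 to 86 mm from the stop: channel 65 mm wide, 9 mm high; lips 52 mm apart, tops 13 mm above the floor, 90 mm over the outside. Flared lead-ins from 86 mm to the mouth, where the floor bevels down 4 mm. With its nose past the mouth a pack can be lifted.
- charger_pad (a point): Middle of the top of the thumb pad of the charger's catch: black, ribbed, 40 mm wide, 32 mm long, level with the bay's floor, 115 mm before the stop. The catch is a sprung tongue hinged 93 mm further in. To free the pack the pad goes down about 8 mm (ends at 12 mm), with 2 to 4 N; the housing around lies 16 mm lower.
- charger_catch (a joint): Charger's catch, rad: 0 up (latched); above 0.08 its beak is below the floor and the pack is free; 0.13 pressed to the end. The beak stands 82 to 85 mm from the stop, 5 mm high, just behind a pack at home; its ramp towards the mouth falls to floor level at 98 mm.
- charger_ejector (a joint): White spring plunger in the charger's stop, m: 0 fully out, 0.0103 with a pack at home. When the catch is pressed it pushes the pack out by about 10 mm, onto the beak, which then stays down (catch at 0.08). 3 N at 0, 7.5 N with the pack at home.
- wheel_bay (a point): End stop of the empty bay on the trimming wheel, at mid-width on the bay's floor, 75 mm above the table; built as the charger's, same axes. A pack slid in meets the beak's ramp at about 98 mm (2 to 5 N to ride over), then the ejector over the last 12 mm, up to about 15 to 20 N in all, until the catch snaps up behind it. If it has not, the ejector pushes the pack back when let go.
- wheel_mouth (a point): Mouth of the wheel's bay on its floor, 98 mm before the stop; as the charger's. The wheel is a fixed white box, 220 x 380 mm; beside the bay, to its +y, the deck is level with the bay's floor and the black splash pan with the wheel head begins 101 mm from the bay's middle (204 mm across, rim 99 mm above the table).
- wheel_pad (a point): Middle of the top of the thumb pad of the wheel's catch, 115 mm before its stop; same as the charger's.
- wheel_catch (a joint): Wheel's catch, rad: 0 up; about 0.08 while a pack slides over its beak; back to 0 once it has snapped up behind the pack.
- wheel_ejector (a joint): Wheel's ejector, m: 0 fully out (no pack); 0.0103 with a pack at home.
- bowl: Bystander: clay bowl on the wheel head, 124 mm across the rim, 62 mm high; origin at the centre of its underside.
- jar: Bystander: closed glaze jar, 64 mm across, 85 mm high, on the table beyond the machines; origin at the centre of its underside.
- trimmer: Bystander: loop trimming tool with a wooden handle, 160 mm long, 13 mm thick, lying on the table just behind the charger; origin below the middle of its handle.
Things that resemble listed ones, but are neither listed nor needed, are in the scene too. Leave any orange, purple or turquoise look-alike of the part that bears pack_center alone.

How it is judged:
By the outcome, as a careful person would: the job done as asked, in the order asked, and still so for the second after the job is handed in, with the robot touching nothing.
It also fails if it takes over 67 s, if anything falls off the work surface, if the arm or the gripper's body presses on something with over 40 N, if the wrist force passes 120 N, or if a joint passes its speed limit or range.

## Working session

There is one attempt and no reset: what is moved stays moved. The work goes in short steps, Python scripts to look and compute and a tool call to move; the robot and the scene stay as the last step left them, time stands still between calls to the robot, and variables do not carry over. Pictures are saved under pics/ and viewed, at most 10 in all, crops included, and the job is handed in when it is done.

Besides the shell and the picture viewer there is one more tool, called after "Emit:" as a command line: name --argument value ..., lists and objects as JSON in quotes. jog_arm: Moves the arm, as the interface text tells. Its arguments: {"type":"object","properties":{"rows":{"type":"array","items":{"type":"object","properties":{"fingers":{"type":"number"},"x":{"type":"number"},"y":{"type":"number"},"z":{"type":"number"},"ax":{"type":"number"},"ay":{"type":"number"},"az":{"type":"number"}}}},"force":{"type":"number"}},"required":["rows"]}

```bash
mkdir -p pics; ls; cat > h.py <<'E'
import numpy as np, cv2
from station import bot
def cam(n):
    c=bot.read_camera(n); im=c["pixels"]; h=im.shape[0]
    f=h/2/np.tan(np.radians(c["vertical_fov"])/2)
    K=np.array([[f,0,c["cx"]],[0,f,c["cy"]],[0,0,1]]); return im,K,np.array(c["dist_coeffs"],float),np.array(c["world_from_camera"])
def ray(C,uv):
    _,K,d,T=C; p=cv2.undistortPoints(np.array(uv,float).reshape(-1,1,2),K,d).reshape(-1,2)
    D=np.c_[p,np.ones(len(p))]@T[:3,:3].T; return T[:3,3],D
def onz(C,uv,z):
    o,D=ray(C,uv); return o+D*((z-o[2])/D[:,2])[:,None]
def proj(C,P):
    _,K,d,T=C; R=T[:3,:3].T; r=cv2.Rodrigues(R)[0]
    return cv2.projectPoints(np.array(P,float).reshape(-1,1,3),r,-R@T[:3,3],K,d)[0].reshape(-1,2)
def save(im,n): cv2.imwrite("pics/"+n,cv2.cvtColor(im,cv2.COLOR_RGB2BGR))
E
python3 - <<'E'
from h import *
for n in("top","side"):
    C=cam(n); save(C[0],n+"0.png"); print(n,C[1],C[2],C[3])
s=bot.get_obs(); print(s)
E
```

```text
pics
top [[437.74473271   0.         319.4001949 ]
 [  0.         437.74473271 194.32653521]
 [  0.           0.           1.        ]] [-0.10324041  0.          0.          0.          0.        ] [[ 0.0300986  -0.99756071  0.0629818   0.57398077]
 [-0.9995356  -0.0297384   0.00664896  0.00513046]
 [-0.00475977 -0.06315267 -0.99799253  0.99706002]
 [ 0.          0.          0.          1.        ]]
side [[395.88939587   0.         320.52687572]
 [  0.         395.88939587 197.83299232]
 [  0.           0.           1.        ]] [-0.02343723  0.          0.          0.          0.        ] [[ 0.72689188 -0.52432768  0.44351852  0.2224058 ]
 [-0.68669966 -0.56289907  0.45998719 -0.39554881]
 [ 0.00847215 -0.63892497 -0.7692224   0.78674457]
 [ 0.          0.          0.          1.        ]]
{'t': 0.1, 'q': array([-1.38810947,  0.47770242,  0.02234055,  1.55634742, -0.0114959 ,
        1.10933422, -0.08309242]), 'joint_vel': array([-0.00198986, -0.00190391,  0.00239275, -0.00210079, -0.00059014,
       -0.00013588,  0.00103976]), 'joint_torque': array([ 4.78961854e-03, -5.97768867e+01,  1.61397122e+00, -2.81955636e+01,
        1.28737694e-02,  4.93895132e-03, -1.14462824e-05]), 'eef_pos': array([0.19338222, 0.64613924, 0.23043516]), 'tool_rot': array([-5.91054470e-05,  1.44866158e-01,  9.89450911e-01, -8.29523322e-04]), 'contact_force': array([-0.51471134,  0.28049987,  0.58288014]), 'torque': array([ 0.00644503, -0.01764367, -0.07232277]), 'grasp_force': 0.0, 'gripper_width': 0.9988284695588349}
```

View pics/top0.png

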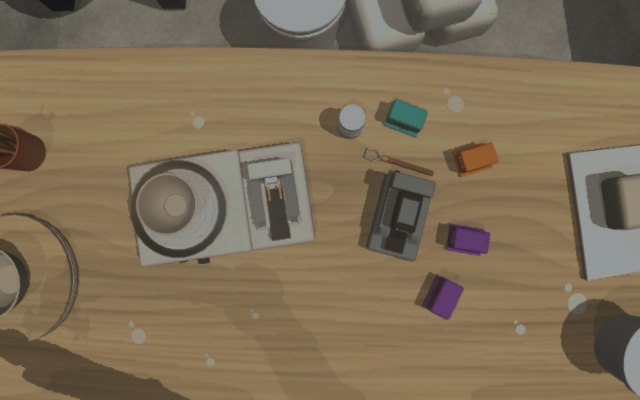

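View pics/side0.png

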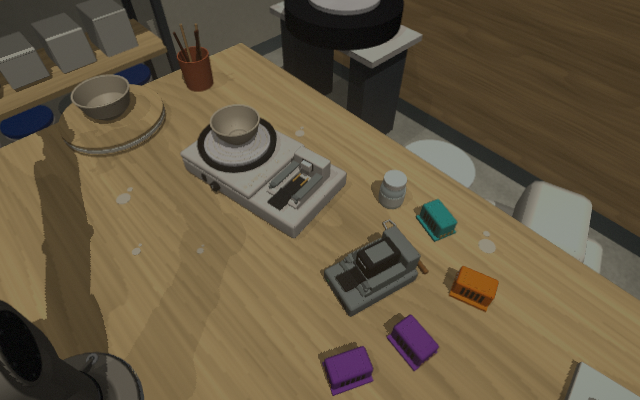

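The top view shows the wheel with its bay at (272,205), pad (278,225). The charger is at (402,215), with the dark pack at (407,210) and the pad at (397,241). The turquoise (405,118), orange (476,158) and purple (468,240), (443,297) packs are look-alikes on the table. The dark one in the charger fits the description. Confirming it in a crop.

```bash
python3 - <<'E'
from h import *
t=cv2.imread("pics/top0.png")
a=t[165:265,362:442]; b=t[140:250,235:318]
def up(i): return cv2.resize(cv2.convertScaleAbs(i,alpha=1.6,beta=20),None,fx=4.8,fy=4.8,interpolation=cv2.INTER_CUBIC)
a,b=up(a),up(b); H=max(a.shape[0],b.shape[0])
o=np.zeros((H,a.shape[1]+b.shape[1],3),np.uint8); o[:a.shape[0],:a.shape[1]]=a;o[:b.shape[0],a.shape[1]:]=b
print(o.shape,a.shape); cv2.imwrite("pics/crop.png",o)
E
```

```text
(528, 782, 3) (480, 384, 3)
```

View pics/crop.png

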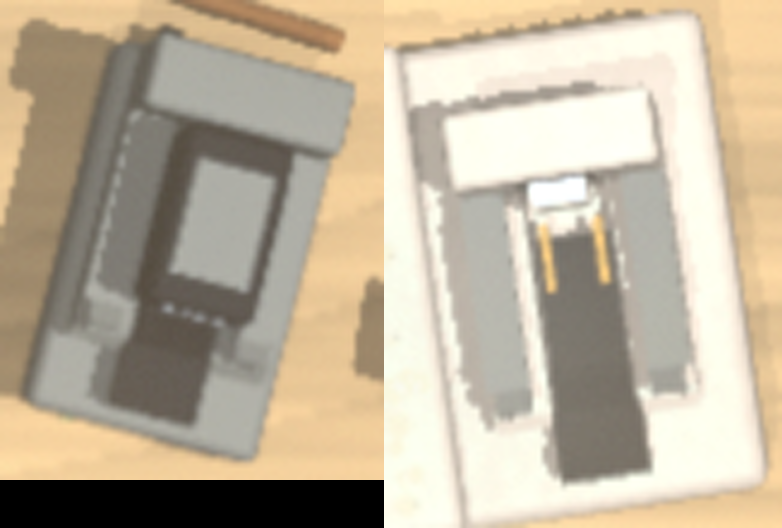

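The left crop shows the dark pack with its grey label in the charger, nose up in the picture, label centre at about (408,212). The right crop shows the wheel's bay: white ejector at about (271,180), pad front edge at about (271–291,240). Neither look-alike colour appears in the charger, so this is the pack meant.

```bash
python3 - <<'E'
from h import *
T=cam("top"); S=cam("side")
def c(p,L): 
    p=np.array(p,float); return (p+.5)/4.8-.5+([362,165] if L else [235-80,140])  # right crop starts at col 384=80px
def ax(a): return np.degrees(np.arctan2(a[1],a[0]))
# wheel
f=onz(T,c([[557,482],[651,470]],0),.075); b=onz(T,c([[460,192],[658,160]],0),.115)
print("W padfront",f,"w",np.linalg.norm(f[1]-f[0]),"\n block",b,"w",np.linalg.norm(b[1]-b[0]))
fm,bm=f.mean(0),b.mean(0); d=(bm-fm)[:2]; print("len",np.linalg.norm(d),"yaw",ax(d), "edge yaws",[ax(e[0]-e[1])-90 for e in(f,b)],bm,fm)
# long sides of outer wheel deck (z .075): right edge
e=onz(T,c([[690,14],[765,482]],0),.075); print("deck edge yaw",ax(e[0]-e[1]))
# charger
l=onz(T,c([[200,157],[275,178],[243,290],[168,272]],1),.107); print("label",l.mean(0),"yaws",ax(l[0]-l[3]),ax(l[1]-l[2]),ax(l[0]-l[1])-90,ax(l[3]-l[2])-90)
f=onz(T,c([[110,405],[195,423]],1),.055); print("C padfront",f.mean(0),"w",np.linalg.norm(f[1]-f[0]),"yaw lab-pad",ax((l.mean(0)-f.mean(0))[:2]),np.linalg.norm((l.mean(0)-f.mean(0))[:2]))
e=onz(T,c([[165,35],[353,85]],1),.095);print("block yaw",ax(e[0]-e[1])-90)
# masks: dark pack in top
g=cv2.cvtColor(T[0],cv2.COLOR_RGB2HSV)[...,2]
print(g[165:265:6,390:420:3])
E
```

```text
W padfront [[0.53287479 0.11085833 0.075     ]
 [0.53944145 0.06980552 0.075     ]] w 0.041574682115124835 
 block [[0.6554121  0.15186838 0.115     ]
 [0.67140083 0.06847199 0.115     ]] w 0.08491524228471517
len 0.1287854729330894 yaw 8.861190785336314 edge yaws [np.float64(9.087836775840515), np.float64(10.853038520703919)] [0.66340646 0.11017019 0.115     ] [0.53615812 0.09033192 0.075     ]
deck edge yaw 10.919268332562979
label [ 0.60084269 -0.17012519  0.107     ] yaws -14.469722126629154 -15.002126485772184 -13.907625159867877 -11.83819110448458
C padfront [ 0.51659226 -0.15104409  0.055     ] w 0.039044014221498204 yaw lab-pad -12.761111107673862 0.08638415533622075
block yaw -13.09460823677459
[[137 128 118  79  85  96  99  94  94 127]
 [ 77  82  56  76 125 125 126 126 122  79]
 [ 61  57  96  96  96  95  95  94  88  89]
 [ 50  82  97  97  97  96  96  96  95  96]
 [ 82  69  57  54  68  81  94  97  97  97]
 [ 66  65  64  42  47  49  48  49  47  46]
 [ 67  66  46  42  70  96  96  96  93  70]
 [ 66  62  42  48  95  96  96  96  96  87]
 [ 66  46  43  74  97  96  96  97  97  55]
 [ 63  42  47  96  97  96  97  97  86  54]
 [ 48  44  48  48  48  49  51  67  54  92]
 [ 57  46  47  48  65  54  57  45  63  97]
 [ 50  50  47  47  45  49  65  77  86  89]
 [ 51  50  50  50  50  80  89  84  82  91]
 [ 52  52  50  51  55  98  99  99  99  98]
 [107  85  88  94  97  99  99  99  97 127]
 [137 138 138 137 139 137 132 120 126 139]]
```

```bash
python3 - <<'E'
from h import *
from scipy.optimize import least_squares
T=cam("top"); S=cam("side")
def comp(C,seed,lo,hi,box):
    g=cv2.cvtColor(C[0],cv2.COLOR_RGB2HSV)[...,2]; x0,y0,x1,y1=box
    g=cv2.resize(g[y0:y1,x0:x1],None,fx=6,fy=6,interpolation=cv2.INTER_CUBIC)
    n,L,st,ce=cv2.connectedComponentsWithStats(((g>=lo)&(g<=hi)).astype(np.uint8),connectivity=4)
    l=L[int((seed[1]-y0)*6+3),int((seed[0]-x0)*6+3)]; m=(L==l).astype(np.uint8)
    cn=max(cv2.findContours(m,0,1)[0],key=cv2.contourArea)[:,0]
    return m,(cn+.5)/6-.5+[x0,y0]
def rect(C,cn,z):
    P=onz(C,cn,z)[:,:2]*1000; r=cv2.minAreaRect(P.astype(np.float32)); return np.round(r[0],1),np.round(r[1],1),round(r[2],1)
m,cT=comp(T,(408,212),73,255,(385,188,432,236)); print("label top",rect(T,cT,.107))
g=cv2.cvtColor(S[0],cv2.COLOR_RGB2HSV)[...,2]; print("side v",g[245:275:4,360:400:4])
m,cW=comp(T,(281,222),0,95,(240,160,310,245)); print("tongue W",rect(T,cW,.075),len(cW))
P=onz(T,cW,.075)[:,:2]*1000
th=np.radians(9.5); u=np.array([np.cos(th),np.sin(th)]); v=np.array([-u[1],u[0]])
a=P@u; b=P@v
for k in range(0,10):
    s=(a>a.min()+10*k)&(a<=a.min()+10*k+10)
    if s.any(): print(k,round(a.min()),b[s].min().round(1),b[s].max().round(1))
for n,p in {"Wstop":[.6634,.1102,.075],"Wpad":[.552,.093,.075],"Cpad":[.532,-.1546,.055],"label":[.6008,-.1701,.107]}.items(): print(n,proj(T,p).round(),proj(S,p).round())
s=cv2.convertScaleAbs(cv2.resize(S[0][140:320,250:430],None,fx=3.3,fy=3.3,interpolation=2),alpha=1.5,beta=15); save(s,"side1.png")
E
```

```text
label top (array([ 600.7, -170.6]), array([34.7, 50.7]), 76.7)
side v [[131  80  75  37  88  96  95  58  37  92]
 [ 61  43  88  96  96  96  95  96  39  37]
 [ 38  40  96  96  96  96  94  95  73  37]
 [ 33  39  39  96  95  96  96  36  34  31]
 [ 66  33  37  74  95  38  34  30  30  32]
 [ 29  47  37  36  35  33  28  31  31  96]
 [ 40  29  29  30  27  28  29  88  94  96]
 [ 37  29  30  29  31  70  96  96  94  95]]
tongue W (array([594.3, 100.2]), array([119.7,  41.8]), 9.9) 1151
0 543 -20.4 21.3
1 543 -20.2 21.2
2 543 -20.3 21.4
3 543 -19.0 19.5
4 543 -19.3 19.4
5 543 -18.4 18.9
6 543 -19.0 19.2
7 543 -19.0 19.6
8 543 -18.0 19.6
9 543 -17.6 19.8
Wstop [[273. 178.]] [[307. 173.]]
Wpad [[279. 231.]] [[277. 201.]]
Cpad [[395. 244.]] [[347. 281.]]
label [[408. 211.]] [[378. 252.]]
```

View pics/side1.png

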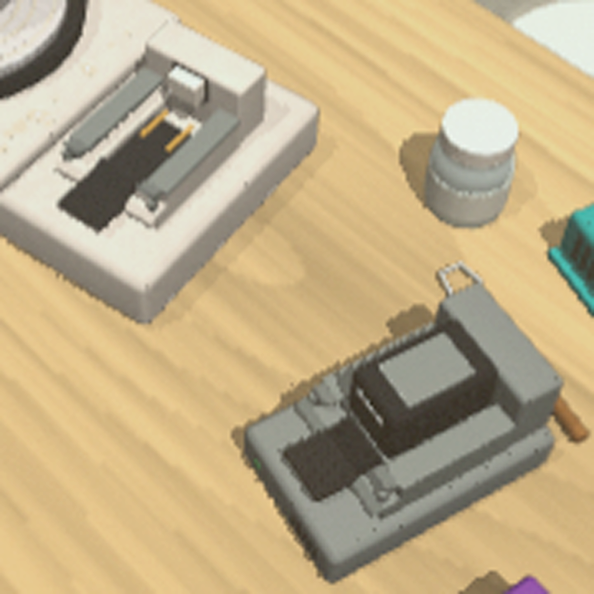

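The side crop agrees with the top estimates: the predicted charger pad falls on the pad at crop (320,465), and the wheel pad at (89,201). Swinging over now with the fingers shutting.

Emit:
jog_arm --rows '[{"fingers": 0, "x": -34, "y": -31}, {"x": -34, "y": -31}, {"x": -34, "y": -31}, {"x": -34, "y": -31}, {"x": -34, "y": -31}, {"x": -34, "y": -31}, {"x": -34, "y": -31}, {"x": -34, "y": -31}]'

```text
invalid input
```

Emit:
jog_arm --rows '[{"x": -34, "y": -31}, {"x": -34, "y": -31}, {"x": -24, "y": -40}, {"x": -24, "y": -40}, {"x": -24, "y": -40}, {"x": -24, "y": -40}, {"x": -24, "y": -40}, {"x": -24, "y": -40}]'

```text
invalid input
```

```bash
cat >> h.py <<'E'
from scipy.spatial.transform import Rotation as Ro
def go(xy,z,yaw):
    """shift/turn in tool axes (mm,deg): shift along present axes; tool y at yaw+90"""
    s=bot.get_obs(); w=s["tool_rot"]; R=Ro.from_quat([w[1],w[2],w[3],w[0]]).as_matrix()
    p=s["eef_pos"]*1000; cur=np.degrees(np.arctan2(R[1,1],R[0,1]))
    print("t",round(s["t"],2),"p",p.round(1),"ytool",cur.round(2),"F",s["contact_force"].round(1),"grip",round(s["grasp_force"],1),"w",round(s["gripper_width"],3))
    print("shift",(R.T@(np.array([*xy,z])-p)).round(1),"az",-(yaw+90-cur).round(2),"tilt",(R[:2,2]).round(4))
E
python3 -c "
from h import *
go((530.8,-154.2),80,-13.3)"
```

```text
t 0.3 p [193.5 646.5 231. ] ytool 73.34 F [-0.2  0.3  0.5] grip 0.0 w 1.006
shift [-552.7 -670.3  151.4] az -3.36 tilt [-0.0001 -0.0005]
```

Emit:
jog_arm --rows '[{"x": -34, "y": -31, "z": 0, "ax": 0, "ay": 0, "az": 0, "fingers": 0}, {"x": -34, "y": -31, "z": 0, "ax": 0, "ay": 0, "az": 0, "fingers": 0}, {"x": -34, "y": -31, "z": 0, "ax": 0, "ay": 0, "az": 0, "fingers": 0}, {"x": -34, "y": -31, "z": 0, "ax": 0, "ay": 0, "az": 0, "fingers": 0}, {"x": -34, "y": -31, "z": 0, "ax": 0, "ay": 0, "az": 0, "fingers": 0}, {"x": -34, "y": -31, "z": 0, "ax": 0, "ay": 0, "az": 0, "fingers": 0}, {"x": -34, "y": -31, "z": 0, "ax": 0, "ay": 0, "az": 0, "fingers": 0}, {"x": -34, "y": -31, "z": 0, "ax": 0, "ay": 0, "az": 0, "fingers": 0}]'

```text
t: 1.1
eef_pos: [0.3837, 0.3294, 0.2316]
tool_rot: [0.0, 0.145, 0.989, 0.0]
contact_force: [0.4, 0.3, -0.0]
gripper_width: 0.001
grasp_force: 0.0
```

Emit:
jog_arm --rows '[{"x": -34, "y": -31, "z": 0, "ax": 0, "ay": 0, "az": 0, "fingers": 0}, {"x": -34, "y": -31, "z": 0, "ax": 0, "ay": 0, "az": 0, "fingers": 0}, {"x": -24, "y": -40, "z": 0, "ax": 0, "ay": 0, "az": 0, "fingers": 0}, {"x": -24, "y": -40, "z": 0, "ax": 0, "ay": 0, "az": 0, "fingers": 0}, {"x": -24, "y": -40, "z": 0, "ax": 0, "ay": 0, "az": 0, "fingers": 0}, {"x": -24, "y": -40, "z": 0, "ax": 0, "ay": 0, "az": 0, "fingers": 0}, {"x": -24, "y": -40, "z": 0, "ax": 0, "ay": 0, "az": 0, "fingers": 0}, {"x": -24, "y": -40, "z": 0, "ax": 0, "ay": 0, "az": 0, "fingers": 0}]'

```text
t: 1.9
eef_pos: [0.4997, -0.0208, 0.2316]
tool_rot: [0.0, 0.145, 0.989, 0.0]
contact_force: [0.7, 0.5, -0.1]
gripper_width: -0.002
grasp_force: 0.0
```

```bash
python3 -c "
from h import *
go((530.8,-154.2),80,-13.3)"
```

```text
t 1.9 p [499.7 -20.8 231.6] ytool 73.35 F [ 0.7  0.5 -0.1] grip 0.0 w -0.002
shift [ -67.9 -119.   151.6] az -3.35 tilt [0.0008 0.0004]
```

Emit:
jog_arm --rows '[{"x": -17, "y": -30, "z": 0, "ax": 0, "ay": 0, "az": 0, "fingers": 0}, {"x": -17, "y": -30, "z": 0, "ax": 0, "ay": 0, "az": 0, "fingers": 0}, {"x": -17, "y": -30, "z": 20, "ax": 0, "ay": 0, "az": 0, "fingers": 0}, {"x": -17, "y": -29, "z": 30, "ax": 0, "ay": 0, "az": 0, "fingers": 0}, {"x": 0, "y": 0, "z": 35, "ax": 0, "ay": 0, "az": -3.35, "fingers": 0}, {"x": 0, "y": 0, "z": 40, "ax": 0, "ay": 0, "az": 0, "fingers": 0}, {"x": 0, "y": 0, "z": 20, "ax": 0, "ay": 0, "az": 0, "fingers": 0}, {"x": 0, "y": 0, "z": 0, "ax": 0, "ay": 0, "az": 0, "fingers": 0}]'

```text
t: 2.7
eef_pos: [0.5283, -0.152, 0.0835]
tool_rot: [-0.003, 0.116, 0.993, 0.0]
contact_force: [-0.2, -0.3, 0.3]
gripper_width: -0.001
grasp_force: 0.0
```

```bash
python3 -c "
from h import *
go((530.8,-154.2),55,-13.3)"
```

```text
t 2.7 p [ 528.3 -152.    83.5] ytool 76.69 F [-0.2 -0.3  0.3] grip 0.0 w -0.001
shift [-3.1 -1.6 28.5] az -0.01 tilt [-0.0058  0.0007]
```

Emit:
jog_arm --rows '[{"x": -3, "y": -2, "z": 10, "ax": 0, "ay": 0, "az": 0, "fingers": 0}, {"x": 0, "y": 0, "z": 10, "ax": 0, "ay": 0, "az": 0, "fingers": 0}, {"x": 0, "y": 0, "z": 6, "ax": 0, "ay": 0, "az": 0, "fingers": 0}, {"x": 0, "y": 0, "z": 3, "ax": 0, "ay": 0, "az": 0, "fingers": 0}, {"x": 0, "y": 0, "z": 3, "ax": 0, "ay": 0, "az": 0, "fingers": 0}, {"x": 0, "y": 0, "z": 3, "ax": 0, "ay": 0, "az": 0, "fingers": 0}, {"x": 0, "y": 0, "z": 2, "ax": 0, "ay": 0, "az": 0, "fingers": 0}, {"x": 0, "y": 0, "z": 0, "ax": 0, "ay": 0, "az": 0, "fingers": 0}]'

```text
t: 3.5
eef_pos: [0.5331, -0.1552, 0.0493]
tool_rot: [0.0, 0.116, 0.993, -0.0]
contact_force: [0.4, -0.1, -0.4]
gripper_width: 0.003
grasp_force: 0.0
```

```bash
python3 -c "
from h import *
C=cam('side'); save(cv2.resize(C[0][220:320,310:440],None,fx=4,fy=4,interpolation=2),'press.png')
go((530.8,-154.2),45,-13.3)"
```

```text
t 3.55 p [ 533.  -155.2   49.3] ytool 76.69 F [ 0.3  0.2 -0.3] grip 0.0 w 0.002
shift [2.4 0.4 4.3] az -0.01 tilt [ 0.0001 -0.    ]
```

View pics/press.png

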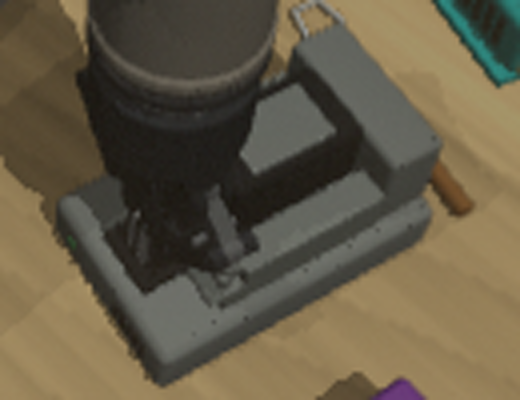

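The shut fingers are over the pad and clear of the pack, with no force yet. Going lower in small steps.

Emit:
jog_arm --rows '[{"x": 2, "y": 0, "z": 2, "ax": 0, "ay": 0, "az": 0, "fingers": 0}, {"x": 0, "y": 0, "z": 2, "ax": 0, "ay": 0, "az": 0, "fingers": 0}, {"x": 0, "y": 0, "z": 1, "ax": 0, "ay": 0, "az": 0, "fingers": 0}, {"x": 0, "y": 0, "z": 0, "ax": 0, "ay": 0, "az": 0, "fingers": 0}, {"x": 0, "y": 0, "z": 0, "ax": 0, "ay": 0, "az": 0, "fingers": 0}, {"x": 0, "y": 0, "z": 0, "ax": 0, "ay": 0, "az": 0, "fingers": 0}, {"x": 0, "y": 0, "z": 0, "ax": 0, "ay": 0, "az": 0, "fingers": 0}, {"x": 0, "y": 0, "z": 0, "ax": 0, "ay": 0, "az": 0, "fingers": 0}]'

```text
t: 4.35
eef_pos: [0.531, -0.1547, 0.0443]
tool_rot: [-0.0, 0.116, 0.993, 0.0]
contact_force: [1.3, -0.0, 0.4]
gripper_width: -0.0
grasp_force: 0.5
```

```bash
cat > lab.py <<'E'
from h import *
def label(zt):
    T=cam("top"); g=cv2.cvtColor(T[0],cv2.COLOR_RGB2HSV)[...,2]
    return T,g
E
python3 -c "
from h import *
go((530.8,-154.2),45,-13.3)
C=cam('side'); print(bot.get_obs()['contact_force'])
save(np.hstack([cv2.resize(C[0][220:320,330:440],None,fx=3.5,fy=3.5,interpolation=2),cv2.resize(cam('top')[0][165:265,362:472],None,fx=3.5,fy=3.5,interpolation=2)]),'press2.png')"
```

```text
t 4.35 p [ 531.  -154.7   44.3] ytool 76.69 F [ 1.3 -0.   0.4] grip 0.5 w -0.0
shift [ 0.3  0.4 -0.7] az -0.01 tilt [-0.0001  0.0001]
[-0.38263881 -0.78484772  0.69517195]
```

View pics/press2.png

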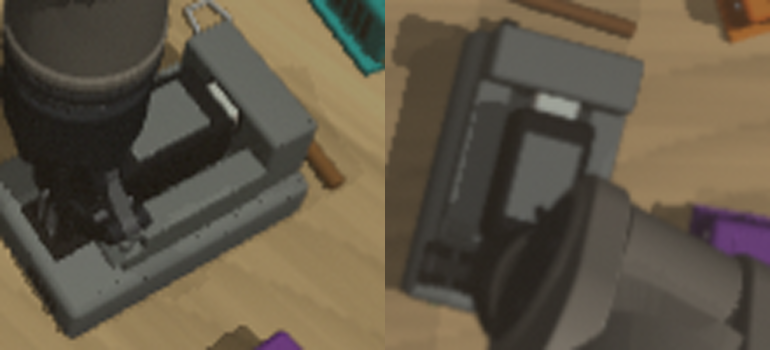

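Pack has sprung out: the white ejector shows between nose and stop at crop (225,100) in the side half and (557,105) in the top half. Rising, opening and moving over the pack.

Emit:
jog_arm --rows '[{"x": 0, "y": 0, "z": -20, "ax": 0, "ay": 0, "az": 0, "fingers": 0}, {"x": 0, "y": 0, "z": -42, "ax": 0, "ay": 0, "az": 0, "fingers": 0}, {"x": 0, "y": 0, "z": -46, "ax": 0, "ay": 0, "az": 0, "fingers": 80}, {"x": -20, "y": 0, "z": 0, "ax": 0, "ay": 0, "az": 0, "fingers": 80}, {"x": -30, "y": 0, "z": 0, "ax": 0, "ay": 0, "az": 0, "fingers": 80}, {"x": -13, "y": 0, "z": 0, "ax": 0, "ay": 0, "az": 0, "fingers": 80}, {"x": 0, "y": 0, "z": 0, "ax": 0, "ay": 0, "az": 0, "fingers": 80}, {"x": 0, "y": 0, "z": 0, "ax": 0, "ay": 0, "az": 0, "fingers": 80}]'

```text
t: 5.25
eef_pos: [0.5914, -0.1691, 0.1517]
tool_rot: [-0.001, 0.116, 0.993, -0.0]
contact_force: [0.1, -0.2, 0.4]
gripper_width: 0.934
grasp_force: 0.0
```

```bash
python3 -c "
from h import *
go((592.1,-168.7),73,-13.3)"
```

```text
t 5.25 p [ 591.4 -169.1  151.7] ytool 76.68 F [ 0.1 -0.2  0.4] grip 0.0 w 0.934
shift [-0.7  0.6 78.7] az -0.02 tilt [-0.0016  0.0002]
```

Emit:
jog_arm --force 60 --rows '[{"x": 0, "y": 0, "z": 20, "ax": 0, "ay": 0, "az": 0, "fingers": 80}, {"x": 0, "y": 0, "z": 30, "ax": 0, "ay": 0, "az": 0, "fingers": 80}, {"x": 0, "y": 0, "z": 20, "ax": 0, "ay": 0, "az": 0, "fingers": 80}, {"x": 0, "y": 0, "z": 8, "ax": 0, "ay": 0, "az": 0, "fingers": 80}, {"x": 0, "y": 0, "z": 0, "ax": 0, "ay": 0, "az": 0, "fingers": 70}, {"x": 0, "y": 0, "z": 0, "ax": 0, "ay": 0, "az": 0, "fingers": 60}, {"x": 0, "y": 0, "z": 0, "ax": 0, "ay": 0, "az": 0, "fingers": 54}, {"x": 0, "y": 0, "z": 0, "ax": 0, "ay": 0, "az": 0, "fingers": 54}]'

```text
t: 6.05
eef_pos: [0.593, -0.1694, 0.0754]
tool_rot: [0.001, 0.116, 0.993, -0.0]
contact_force: [-0.9, -0.7, -0.5]
gripper_width: 0.627
grasp_force: 0.0
```

Emit:
jog_arm --force 60 --rows '[{"x": 0, "y": 0, "z": 0, "ax": 0, "ay": 0, "az": 0, "fingers": 50}, {"x": 0, "y": 0, "z": 0, "ax": 0, "ay": 0, "az": 0, "fingers": 40}, {"x": 0, "y": 0, "z": 0, "ax": 0, "ay": 0, "az": 0, "fingers": 40}, {"x": 0, "y": 0, "z": 0, "ax": 0, "ay": 0, "az": 0, "fingers": 40}, {"x": 0, "y": 0, "z": 0, "ax": 0, "ay": 0, "az": 0, "fingers": 40}, {"x": 0, "y": 0, "z": 0, "ax": 0, "ay": 0, "az": 0, "fingers": 40}, {"x": 0, "y": 0, "z": 0, "ax": 0, "ay": 0, "az": 0, "fingers": 40}, {"x": 0, "y": 0, "z": 0, "ax": 0, "ay": 0, "az": 0, "fingers": 40}]'

```text
t: 6.85
eef_pos: [0.5929, -0.1691, 0.0752]
tool_rot: [0.001, 0.116, 0.993, 0.0]
contact_force: [-1.2, 2.1, 6.1]
gripper_width: 0.55
grasp_force: 63.3
```

```bash
python3 -c "
from h import *
go((592.1,-168.7),73,-13.3); print(bot.get_obs()['torque'])"
```

```text
t 6.85 p [ 592.9 -169.1   75.2] ytool 76.7 F [-1.2  2.1  6.1] grip 63.3 w 0.55
shift [0.8 0.2 2.2] az -0.0 tilt [0.0012 0.0003]
[ 0.20491726  0.25828329 -0.01302657]
```

Emit:
jog_arm --rows '[{"x": 2, "y": 0, "z": 0, "ax": 0, "ay": 0, "az": 0, "fingers": 40}, {"x": 4, "y": 0, "z": 0, "ax": 0, "ay": 0, "az": 0, "fingers": 40}, {"x": 6, "y": 0, "z": 0, "ax": 0, "ay": 0, "az": 0, "fingers": 40}, {"x": 6, "y": 0, "z": 0, "ax": 0, "ay": 0, "az": 0, "fingers": 40}, {"x": 6, "y": 0, "z": 0, "ax": 0, "ay": 0, "az": 0, "fingers": 40}, {"x": 6, "y": 0, "z": 0, "ax": 0, "ay": 0, "az": 0, "fingers": 40}, {"x": 6, "y": 0, "z": 0, "ax": 0, "ay": 0, "az": 0, "fingers": 40}, {"x": 4, "y": 0, "z": 0, "ax": 0, "ay": 0, "az": 0, "fingers": 40}]'

```text
t: 7.65
eef_pos: [0.5542, -0.1603, 0.0752]
tool_rot: [0.002, 0.116, 0.993, -0.0]
contact_force: [4.9, -1.0, 5.1]
gripper_width: 0.55
grasp_force: 63.2
```

```bash
python3 -c "
from h import *
go((592.1,-168.7),73,-13.3); print(bot.get_obs()['torque'])"
```

```text
t 7.65 p [ 554.2 -160.3   75.2] ytool 76.67 F [ 4.9 -1.   5.1] grip 63.2 w 0.55
shift [-38.8   0.6   2.3] az -0.03 tilt [ 0.0032 -0.0008]
[-0.20007612 -1.05080461  0.00648095]
```

Emit:
jog_arm --rows '[{"x": 7, "y": 0, "z": 0, "ax": 0, "ay": 0, "az": 0, "fingers": 40}, {"x": 7, "y": 0, "z": 0, "ax": 0, "ay": 0, "az": 0, "fingers": 40}, {"x": 8, "y": 0, "z": 0, "ax": 0, "ay": 0, "az": 0, "fingers": 40}, {"x": 8, "y": 0, "z": 0, "ax": 0, "ay": 0, "az": 0, "fingers": 40}, {"x": 8, "y": 0, "z": 0, "ax": 0, "ay": 0, "az": 0, "fingers": 40}, {"x": 8, "y": 0, "z": 0, "ax": 0, "ay": 0, "az": 0, "fingers": 40}, {"x": 8, "y": 0, "z": 0, "ax": 0, "ay": 0, "az": 0, "fingers": 40}, {"x": 6, "y": 0, "z": 0, "ax": 0, "ay": 0, "az": 0, "fingers": 40}]'

```text
t: 8.45
eef_pos: [0.491, -0.1452, 0.0728]
tool_rot: [-0.003, 0.116, 0.993, 0.0]
contact_force: [0.5, -0.0, -4.5]
gripper_width: 0.551
grasp_force: 62.3
```

```bash
python3 -c "
from h import *
go((592.1,-168.7),73,-13.3); print(bot.get_obs()['torque'])"
```

```text
t 8.45 p [ 491.  -145.2   72.8] ytool 76.69 F [ 0.5 -0.  -4.5] grip 62.3 w 0.551
shift [-103.8    0.4   -0.9] az -0.01 tilt [-0.0064  0.0015]
[-0.03398159 -0.03031944  0.02134354]
```

Emit:
jog_arm --rows '[{"x": 6, "y": 0, "z": -5, "ax": 0, "ay": 0, "az": 0, "fingers": 40}, {"x": 0, "y": 0, "z": -30, "ax": 0, "ay": 0, "az": 0, "fingers": 40}, {"x": 0, "y": 0, "z": -35, "ax": 0, "ay": 0, "az": 0, "fingers": 40}, {"x": 0, "y": 0, "z": 0, "ax": 0, "ay": 0, "az": -6, "fingers": 40}, {"x": 0, "y": 0, "z": 0, "ax": 0, "ay": 0, "az": -6, "fingers": 40}, {"x": 0, "y": 0, "z": 0, "ax": 0, "ay": 0, "az": -6, "fingers": 40}, {"x": 0, "y": 0, "z": 0, "ax": 0, "ay": 0, "az": -5, "fingers": 40}, {"x": 0, "y": 0, "z": 0, "ax": 0, "ay": 0, "az": 0, "fingers": 40}]'

```text
t: 9.25
eef_pos: [0.4877, -0.1446, 0.1438]
tool_rot: [-0.001, -0.085, 0.996, 0.0]
contact_force: [0.6, 0.3, -5.8]
gripper_width: 0.551
grasp_force: 64.4
```

```bash
python3 -c "
from h import *
go((512.8,86.3),140,9.6); print(bot.get_obs()['torque'])"
```

```text
t 9.25 p [ 487.7 -144.6  143.8] ytool 99.72 F [ 0.6  0.3 -5.8] grip 64.4 w 0.551
shift [-63.7 223.3   3.9] az 0.12 tilt [-0.0024  0.0005]
[ 0.0095417  -0.06098405 -0.00673907]
```

Emit:
jog_arm --rows '[{"x": -5, "y": 20, "z": 0, "ax": 0, "ay": 0, "az": 0, "fingers": 40}, {"x": -12, "y": 40, "z": 0, "ax": 0, "ay": 0, "az": 0, "fingers": 40}, {"x": -12, "y": 40, "z": 0, "ax": 0, "ay": 0, "az": 0, "fingers": 40}, {"x": -12, "y": 40, "z": 0, "ax": 0, "ay": 0, "az": 0, "fingers": 40}, {"x": -12, "y": 40, "z": 0, "ax": 0, "ay": 0, "az": 0, "fingers": 40}, {"x": -8, "y": 30, "z": 0, "ax": 0, "ay": 0, "az": 0, "fingers": 40}, {"x": -3, "y": 13, "z": 0, "ax": 0, "ay": 0, "az": 0, "fingers": 40}, {"x": 0, "y": 0, "z": 0, "ax": 0, "ay": 0, "az": 0, "fingers": 40}]'

```text
t: 10.05
eef_pos: [0.5141, 0.0881, 0.1439]
tool_rot: [-0.001, -0.086, 0.996, 0.0]
contact_force: [-0.5, -0.4, -5.8]
gripper_width: 0.552
grasp_force: 64.2
```

```bash
python3 -c "
from h import *
go((512.8,86.3),96,9.6)
save(np.hstack([cv2.resize(cam('side')[0][140:250,220:330],None,fx=3.5,fy=3.5,interpolation=2),cv2.resize(cam('top')[0][150:260,230:340],None,fx=3.5,fy=3.5,interpolation=2)]),'pre.png')"
```

```text
t 10.05 p [514.1  88.1 143.9] ytool 99.82 F [-0.5 -0.4 -5.8] grip 64.2 w 0.552
shift [ 1.5 -1.5 47.9] az 0.22 tilt [-0.0013  0.0002]
```

View pics/pre.png

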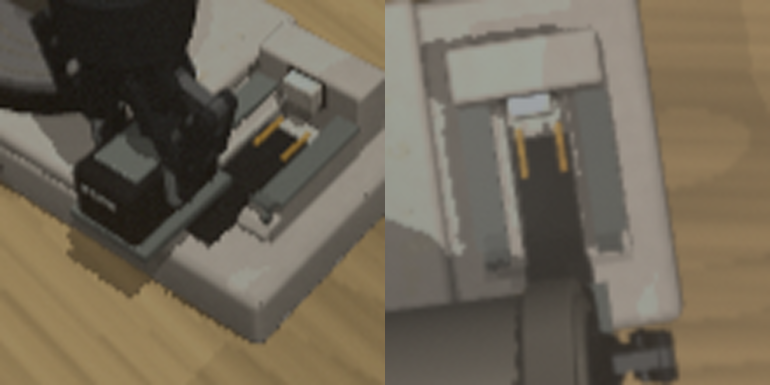

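The side half shows the pack held level with its nose towards the mouth. The top half shows the bay clear ahead. Descending to floor level before the mouth.

Emit:
jog_arm --rows '[{"x": 1.5, "y": -1.5, "z": 10, "ax": 0, "ay": 0, "az": 0, "fingers": 40}, {"x": 0, "y": 0, "z": 20, "ax": 0, "ay": 0, "az": 0, "fingers": 40}, {"x": 0, "y": 0, "z": 12, "ax": 0, "ay": 0, "az": 0, "fingers": 40}, {"x": 0, "y": 0, "z": 5, "ax": 0, "ay": 0, "az": 0, "fingers": 40}, {"x": 0, "y": 0, "z": 0, "ax": 0, "ay": 0, "az": 0, "fingers": 40}, {"x": 0, "y": 0, "z": 0, "ax": 0, "ay": 0, "az": 0, "fingers": 40}, {"x": 0, "y": 0, "z": 0, "ax": 0, "ay": 0, "az": 0, "fingers": 40}, {"x": 0, "y": 0, "z": 0, "ax": 0, "ay": 0, "az": 0, "fingers": 40}]'

```text
t: 10.95
eef_pos: [0.514, 0.0842, 0.0979]
tool_rot: [0.001, -0.084, 0.996, 0.0]
contact_force: [-0.8, -0.7, -5.2]
gripper_width: 0.554
grasp_force: 64.1
```

```bash
python3 -c "
from h import *
go((512.8,86.3),96,9.6)"
```

```text
t 10.95 p [514.   84.2  97.9] ytool 99.69 F [-0.8 -0.7 -5.2] grip 64.1 w 0.554
shift [0.8 2.3 1.9] az 0.09 tilt [0.0011 0.0004]
```

Emit:
jog_arm --rows '[{"x": 0, "y": 2.3, "z": 1.9, "ax": 0, "ay": 0, "az": 0, "fingers": 40}, {"x": 0, "y": 0, "z": 0, "ax": 0, "ay": 0, "az": 0, "fingers": 40}, {"x": -4, "y": 0, "z": 0, "ax": 0, "ay": 0, "az": 0, "fingers": 40}, {"x": -5, "y": 0, "z": 0, "ax": 0, "ay": 0, "az": 0, "fingers": 40}, {"x": -5, "y": 0, "z": 0, "ax": 0, "ay": 0, "az": 0, "fingers": 40}, {"x": -5, "y": 0, "z": 0, "ax": 0, "ay": 0, "az": 0, "fingers": 40}, {"x": -4, "y": 0, "z": 0, "ax": 0, "ay": 0, "az": 0, "fingers": 40}, {"x": 0, "y": 0, "z": 0, "ax": 0, "ay": 0, "az": 0, "fingers": 40}]'

```text
t: 11.75
eef_pos: [0.5366, 0.0903, 0.0954]
tool_rot: [0.0, -0.084, 0.996, -0.0]
contact_force: [-0.3, 0.4, -3.9]
gripper_width: 0.549
grasp_force: 64.1
```

```bash
python3 -c "
from h import *
go((664.2,111.7),95.5,9.6);print(bot.get_obs()['torque'])"
```

```text
t 11.75 p [536.6  90.3  95.4] ytool 99.68 F [-0.3  0.4 -3.9] grip 64.1 w 0.549
shift [-129.4   -0.4   -0. ] az 0.08 tilt [0.0005 0.    ]
[0.04022042 0.00302745 0.02659567]
```

Emit:
jog_arm --rows '[{"x": -4, "y": 0, "z": 0, "ax": 0, "ay": 0, "az": 0, "fingers": 40}, {"x": -4, "y": 0, "z": 0, "ax": 0, "ay": 0, "az": 0, "fingers": 40}, {"x": -4, "y": 0, "z": 0, "ax": 0, "ay": 0, "az": 0, "fingers": 40}, {"x": -4, "y": 0, "z": 0, "ax": 0, "ay": 0, "az": 0, "fingers": 40}, {"x": -4, "y": 0, "z": 0, "ax": 0, "ay": 0, "az": 0, "fingers": 40}, {"x": -4, "y": 0, "z": 0, "ax": 0, "ay": 0, "az": 0, "fingers": 40}, {"x": -4, "y": 0, "z": 0, "ax": 0, "ay": 0, "az": 0, "fingers": 40}, {"x": 0, "y": 0, "z": 0, "ax": 0, "ay": 0, "az": 0, "fingers": 40}]'

```text
t: 12.55
eef_pos: [0.5643, 0.0951, 0.0955]
tool_rot: [0.001, -0.084, 0.996, 0.0]
contact_force: [0.5, 1.0, -3.3]
gripper_width: 0.552
grasp_force: 64.4
```

```bash
python3 -c "
from h import *
go((664.2,111.7),95.5,9.6);print(bot.get_obs()['torque'])"
```

```text
t 12.55 p [564.3  95.1  95.5] ytool 99.69 F [ 0.5  1.  -3.3] grip 64.4 w 0.552
shift [-1.012e+02 -5.000e-01  1.000e-01] az 0.09 tilt [0.0011 0.0002]
[ 0.02244363 -0.10398158  0.01918597]
```

Emit:
jog_arm --rows '[{"x": -5, "y": 0, "z": 0, "ax": 0, "ay": 0, "az": 0, "fingers": 40}, {"x": -6, "y": 0, "z": 0, "ax": 0, "ay": 0, "az": 0, "fingers": 40}, {"x": -6, "y": 0, "z": 0, "ax": 0, "ay": 0, "az": 0, "fingers": 40}, {"x": -6, "y": 0, "z": 0, "ax": 0, "ay": 0, "az": 0, "fingers": 40}, {"x": -6, "y": 0, "z": 0, "ax": 0, "ay": 0, "az": 0, "fingers": 40}, {"x": -6, "y": 0, "z": 0, "ax": 0, "ay": 0, "az": 0, "fingers": 40}, {"x": -5, "y": 0, "z": 0, "ax": 0, "ay": 0, "az": 0, "fingers": 40}, {"x": 0, "y": 0, "z": 0, "ax": 0, "ay": 0, "az": 0, "fingers": 40}]'

```text
t: 13.35
eef_pos: [0.6039, 0.1018, 0.0955]
tool_rot: [0.001, -0.084, 0.996, 0.0]
contact_force: [0.8, 0.6, -3.8]
gripper_width: 0.553
grasp_force: 64.4
```

```bash
python3 -c "
from h import *
go((664.2,111.7),95.5,9.6);print(bot.get_obs()['torque'])"
```

```text
t 13.35 p [603.9 101.8  95.5] ytool 99.69 F [ 0.8  0.6 -3.8] grip 64.4 w 0.553
shift [-61.1  -0.4   0. ] az 0.09 tilt [0.0012 0.0001]
[ 0.04982005 -0.16729172  0.01015679]
```

Emit:
jog_arm --rows '[{"x": -2, "y": 0, "z": 0, "ax": 0, "ay": 0, "az": 0, "fingers": 40}, {"x": -2, "y": 0, "z": 0, "ax": 0, "ay": 0, "az": 0, "fingers": 40}, {"x": -2, "y": 0, "z": 0, "ax": 0, "ay": 0, "az": 0, "fingers": 40}, {"x": -2, "y": 0, "z": 0, "ax": 0, "ay": 0, "az": 0, "fingers": 40}, {"x": -2, "y": 0, "z": 0, "ax": 0, "ay": 0, "az": 0, "fingers": 40}, {"x": -2, "y": 0, "z": 0, "ax": 0, "ay": 0, "az": 0, "fingers": 40}, {"x": -2, "y": 0, "z": 0, "ax": 0, "ay": 0, "az": 0, "fingers": 40}, {"x": 0, "y": 0, "z": 0, "ax": 0, "ay": 0, "az": 0, "fingers": 40}]'

```text
t: 14.15
eef_pos: [0.6158, 0.1039, 0.0954]
tool_rot: [-0.001, -0.084, 0.996, 0.0]
contact_force: [-4.8, 0.5, -0.2]
gripper_width: 0.55
grasp_force: 65.0
```

```bash
python3 -c "
from h import *
go((664.2,111.7),95.5,9.6);print(bot.get_obs()['torque'])"
```

```text
t 14.15 p [615.8 103.9  95.4] ytool 99.69 F [-4.8  0.5 -0.2] grip 65.0 w 0.55
shift [-49.1  -0.4  -0.2] az 0.09 tilt [-0.0023 -0.0002]
[-0.03642653  0.89071979  0.07058545]
```

Emit:
jog_arm --rows '[{"x": -1, "y": 0, "z": 0, "ax": 0, "ay": 0, "az": 0, "fingers": 40}, {"x": -1, "y": 0, "z": 0, "ax": 0, "ay": 0, "az": 0, "fingers": 40}, {"x": -1, "y": 0, "z": 0, "ax": 0, "ay": 0, "az": 0, "fingers": 40}, {"x": -1, "y": 0, "z": 0, "ax": 0, "ay": 0, "az": 0, "fingers": 40}, {"x": -1, "y": 0, "z": 0, "ax": 0, "ay": 0, "az": 0, "fingers": 40}, {"x": 0, "y": 0, "z": 0, "ax": 0, "ay": 0, "az": 0, "fingers": 40}, {"x": 0, "y": 0, "z": 0, "ax": 0, "ay": 0, "az": 0, "fingers": 40}, {"x": 0, "y": 0, "z": 0, "ax": 0, "ay": 0, "az": 0, "fingers": 40}]'

```text
t: 14.95
eef_pos: [0.6199, 0.1046, 0.0954]
tool_rot: [-0.002, -0.084, 0.996, 0.0]
contact_force: [-7.7, -0.5, 2.7]
gripper_width: 0.552
grasp_force: 65.2
```

```bash
python3 -c "
from h import *
go((664.2,111.7),95.5,9.6);print(bot.get_obs()['torque'])"
```

```text
t 14.95 p [619.9 104.6  95.4] ytool 99.69 F [-7.7 -0.5  2.7] grip 65.2 w 0.552
shift [-44.9  -0.5  -0.2] az 0.09 tilt [-0.0036 -0.0003]
[-0.16081606  1.51977343  0.04307935]
```

Emit:
jog_arm --rows '[{"x": -1, "y": 0, "z": 0, "ax": 0, "ay": 0, "az": 0, "fingers": 40}, {"x": 0, "y": 0, "z": 0, "ax": 0, "ay": 0, "az": 0, "fingers": 40}, {"x": -1, "y": 0, "z": 0, "ax": 0, "ay": 0, "az": 0, "fingers": 40}, {"x": 0, "y": 0, "z": 0, "ax": 0, "ay": 0, "az": 0, "fingers": 40}, {"x": -1, "y": 0, "z": 0, "ax": 0, "ay": 0, "az": 0, "fingers": 40}, {"x": 0, "y": 0, "z": 0, "ax": 0, "ay": 0, "az": 0, "fingers": 40}, {"x": 0, "y": 0, "z": 0, "ax": 0, "ay": 0, "az": 0, "fingers": 40}, {"x": 0, "y": 0, "z": 0, "ax": 0, "ay": 0, "az": 0, "fingers": 40}]'

```text
t: 15.75
eef_pos: [0.6223, 0.1051, 0.0954]
tool_rot: [-0.002, -0.085, 0.996, 0.0]
contact_force: [-9.7, -1.5, 4.8]
gripper_width: 0.551
grasp_force: 65.4
```

```bash
python3 -c "
from h import *
go((664.2,111.7),95.5,9.6);print(bot.get_obs()['torque'])"
```

```text
t 15.75 p [622.3 105.1  95.4] ytool 99.7 F [-9.7 -1.5  4.8] grip 65.4 w 0.551
shift [-42.4  -0.5  -0.3] az 0.1 tilt [-0.0047 -0.0003]
[-0.1332584   1.8945139   0.05040103]
```

Emit:
jog_arm --rows '[{"x": -1, "y": 0, "z": 0, "ax": 0, "ay": 0, "az": 0, "fingers": 40}, {"x": 0, "y": 0, "z": 0, "ax": 0, "ay": 0, "az": 0, "fingers": 40}, {"x": -1, "y": 0, "z": 0, "ax": 0, "ay": 0, "az": 0, "fingers": 40}, {"x": 0, "y": 0, "z": 0, "ax": 0, "ay": 0, "az": 0, "fingers": 40}, {"x": 0, "y": 0, "z": 0, "ax": 0, "ay": 0, "az": 0, "fingers": 40}, {"x": 0, "y": 0, "z": 0, "ax": 0, "ay": 0, "az": 0, "fingers": 40}, {"x": 0, "y": 0, "z": 0, "ax": 0, "ay": 0, "az": 0, "fingers": 40}, {"x": 0, "y": 0, "z": 0, "ax": 0, "ay": 0, "az": 0, "fingers": 40}]'

```text
t: 16.55
eef_pos: [0.624, 0.1054, 0.0954]
tool_rot: [-0.003, -0.085, 0.996, 0.0]
contact_force: [-10.5, -2.3, 5.3]
gripper_width: 0.55
grasp_force: 65.6
```

```bash
python3 -c "
from h import *
go((664.2,111.7),95.5,9.6);print(bot.get_obs()['torque'])"
```

```text
t 16.55 p [624.  105.4  95.4] ytool 99.7 F [-10.5  -2.3   5.3] grip 65.6 w 0.55
shift [-40.7  -0.6  -0.3] az 0.1 tilt [-0.0052 -0.0003]
[-0.21314539  2.06770066  0.08725458]
```

Emit:
jog_arm --rows '[{"x": -0.7, "y": 0, "z": 0, "ax": 0, "ay": 0, "az": 0, "fingers": 40}, {"x": 0, "y": 0, "z": 0, "ax": 0, "ay": 0, "az": 0, "fingers": 40}, {"x": -0.7, "y": 0, "z": 0, "ax": 0, "ay": 0, "az": 0, "fingers": 40}, {"x": 0, "y": 0, "z": 0, "ax": 0, "ay": 0, "az": 0, "fingers": 40}, {"x": 0, "y": 0, "z": 0, "ax": 0, "ay": 0, "az": 0, "fingers": 40}, {"x": 0, "y": 0, "z": 0, "ax": 0, "ay": 0, "az": 0, "fingers": 40}, {"x": 0, "y": 0, "z": 0, "ax": 0, "ay": 0, "az": 0, "fingers": 40}, {"x": 0, "y": 0, "z": 0, "ax": 0, "ay": 0, "az": 0, "fingers": 40}]'

```text
t: 17.35
eef_pos: [0.6252, 0.1056, 0.0954]
tool_rot: [-0.003, -0.085, 0.996, 0.0]
contact_force: [-11.5, -2.0, 5.6]
gripper_width: 0.551
grasp_force: 65.5
```

```bash
python3 -c "
from h import *
go((664.2,111.7),95.5,9.6);print(bot.get_obs()['torque'])
save(np.hstack([cv2.resize(cam('side')[0][150:230,240:330],None,fx=4.4,fy=4.4,interpolation=2),cv2.resize(cam('top')[0][160:240,230:320],None,fx=4.4,fy=4.4,interpolation=2)]),'in.png')"
```

```text
t 17.35 p [625.2 105.6  95.4] ytool 99.7 F [-11.5  -2.    5.6] grip 65.5 w 0.551
shift [-39.5  -0.5  -0.4] az 0.1 tilt [-0.0056 -0.0004]
[-0.18410565  2.08514269  0.08498252]
```

View pics/in.png

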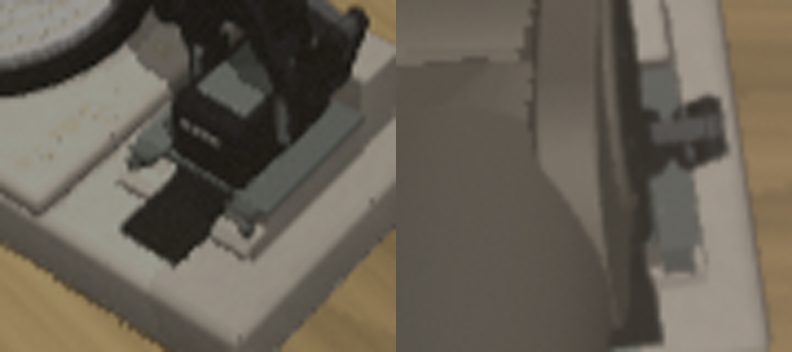

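The side half shows the pack's rear nearly level with the rail ends at crop (165,160) to (240,190). It is nearly home, but no snap is evident yet. Pushing on gently.

Emit:
jog_arm --rows '[{"x": -0.7, "y": 0, "z": 0, "ax": 0, "ay": 0, "az": 0, "fingers": 40}, {"x": 0, "y": 0, "z": 0, "ax": 0, "ay": 0, "az": 0, "fingers": 40}, {"x": -0.7, "y": 0, "z": 0, "ax": 0, "ay": 0, "az": 0, "fingers": 40}, {"x": 0, "y": 0, "z": 0, "ax": 0, "ay": 0, "az": 0, "fingers": 40}, {"x": 0, "y": 0, "z": 0, "ax": 0, "ay": 0, "az": 0, "fingers": 40}, {"x": 0, "y": 0, "z": 0, "ax": 0, "ay": 0, "az": 0, "fingers": 40}, {"x": 0, "y": 0, "z": 0, "ax": 0, "ay": 0, "az": 0, "fingers": 40}, {"x": 0, "y": 0, "z": 0, "ax": 0, "ay": 0, "az": 0, "fingers": 40}]'

```text
t: 18.25
eef_pos: [0.626, 0.1057, 0.0954]
tool_rot: [-0.003, -0.085, 0.996, 0.0]
contact_force: [-13.5, -0.9, 7.6]
gripper_width: 0.552
grasp_force: 65.9
```

```bash
python3 -c "
from h import *
go((664.2,111.7),95.5,9.6);print(bot.get_obs()['torque'])"
```

```text
t 18.25 p [626.  105.7  95.4] ytool 99.7 F [-13.5  -0.9   7.6] grip 65.9 w 0.552
shift [-38.7  -0.5  -0.4] az 0.1 tilt [-0.0068 -0.0006]
[-0.26592633  2.45128013  0.14362271]
```

Emit:
jog_arm --rows '[{"x": -0.7, "y": 0, "z": 0, "ax": 0, "ay": 0, "az": 0, "fingers": 40}, {"x": 0, "y": 0, "z": 0, "ax": 0, "ay": 0, "az": 0, "fingers": 40}, {"x": -0.7, "y": 0, "z": 0, "ax": 0, "ay": 0, "az": 0, "fingers": 40}, {"x": 0, "y": 0, "z": 0, "ax": 0, "ay": 0, "az": 0, "fingers": 40}, {"x": 0, "y": 0, "z": 0, "ax": 0, "ay": 0, "az": 0, "fingers": 40}, {"x": 0, "y": 0, "z": 0, "ax": 0, "ay": 0, "az": 0, "fingers": 40}, {"x": 0, "y": 0, "z": 0, "ax": 0, "ay": 0, "az": 0, "fingers": 40}, {"x": 0, "y": 0, "z": 0, "ax": 0, "ay": 0, "az": 0, "fingers": 40}]'

```text
t: 19.05
eef_pos: [0.626, 0.1057, 0.0954]
tool_rot: [-0.005, -0.085, 0.996, -0.0]
contact_force: [-18.9, -2.4, 11.4]
gripper_width: 0.554
grasp_force: 66.5
```

```bash
python3 -c "
from h import *
go((664.2,111.7),95.5,9.6);print(bot.get_obs()['torque'])"
```

```text
t 19.05 p [626.  105.7  95.4] ytool 99.7 F [-18.9  -2.4  11.4] grip 66.5 w 0.554
shift [-38.7  -0.5  -0.5] az 0.1 tilt [-0.0097 -0.0009]
[-0.38876049  3.33715981  0.14649596]
```

The pack is now against the stop. Relaxing, then opening the fingers.

Emit:
jog_arm --rows '[{"x": 1, "y": 0, "z": 0, "ax": 0, "ay": 0, "az": 0, "fingers": 40}, {"x": 1, "y": 0, "z": 0, "ax": 0, "ay": 0, "az": 0, "fingers": 40}, {"x": 1, "y": 0, "z": 0, "ax": 0, "ay": 0, "az": 0, "fingers": 40}, {"x": 1, "y": 0, "z": 0, "ax": 0, "ay": 0, "az": 0, "fingers": 40}, {"x": 1, "y": 0, "z": 0, "ax": 0, "ay": 0, "az": 0, "fingers": 40}, {"x": 0, "y": 0, "z": 0, "ax": 0, "ay": 0, "az": 0, "fingers": 40}, {"x": 0, "y": 0, "z": 0, "ax": 0, "ay": 0, "az": 0, "fingers": 40}, {"x": 0, "y": 0, "z": 0, "ax": 0, "ay": 0, "az": 0, "fingers": 40}]'

```text
t: 19.85
eef_pos: [0.6246, 0.1055, 0.0953]
tool_rot: [-0.001, -0.085, 0.996, 0.0]
contact_force: [-6.8, -0.8, 1.4]
gripper_width: 0.551
grasp_force: 64.9
```

```bash
python3 -c "
from h import *
go((664.2,111.7),95.5,9.6);print(bot.get_obs()['torque'])"
```

```text
t 19.85 p [624.6 105.5  95.3] ytool 99.7 F [-6.8 -0.8  1.4] grip 64.9 w 0.551
shift [-40.1  -0.5  -0.3] az 0.1 tilt [-0.0023 -0.0001]
[-0.04047749  1.10869265  0.09334945]
```

Emit:
jog_arm --rows '[{"x": 0.7, "y": 0, "z": 0, "ax": 0, "ay": 0, "az": 0, "fingers": 40}, {"x": 0, "y": 0, "z": 0, "ax": 0, "ay": 0, "az": 0, "fingers": 40}, {"x": 0.7, "y": 0, "z": 0, "ax": 0, "ay": 0, "az": 0, "fingers": 40}, {"x": 0, "y": 0, "z": 0, "ax": 0, "ay": 0, "az": 0, "fingers": 40}, {"x": 0, "y": 0, "z": 0, "ax": 0, "ay": 0, "az": 0, "fingers": 40}, {"x": 0, "y": 0, "z": 0, "ax": 0, "ay": 0, "az": 0, "fingers": 40}, {"x": 0, "y": 0, "z": 0, "ax": 0, "ay": 0, "az": 0, "fingers": 40}, {"x": 0, "y": 0, "z": 0, "ax": 0, "ay": 0, "az": 0, "fingers": 40}]'

```text
t: 20.65
eef_pos: [0.6245, 0.1054, 0.0953]
tool_rot: [0.0, -0.084, 0.996, 0.0]
contact_force: [-0.6, 0.1, -5.8]
gripper_width: 0.553
grasp_force: 64.4
```

```bash
python3 -c "
from h import *
go((664.2,111.7),95.5,9.6);print(bot.get_obs()['torque'])"
```

```text
t 20.65 p [624.5 105.4  95.3] ytool 99.69 F [-0.6  0.1 -5.8] grip 64.4 w 0.553
shift [-40.2  -0.5  -0.2] az 0.09 tilt [0.0003 0.0001]
[0.13483619 0.12501022 0.08368441]
```

The pack held at 1.5 mm from the stop while the push fell to zero, so the catch is carrying it. Releasing and rising.

Emit:
jog_arm --rows '[{"x": 0, "y": 0, "z": 0, "ax": 0, "ay": 0, "az": 0, "fingers": 52}, {"x": 0, "y": 0, "z": 0, "ax": 0, "ay": 0, "az": 0, "fingers": 60}, {"x": 0, "y": 0, "z": 0, "ax": 0, "ay": 0, "az": 0, "fingers": 70}, {"x": 0, "y": 0, "z": 0, "ax": 0, "ay": 0, "az": 0, "fingers": 70}, {"x": 0, "y": 0, "z": 0, "ax": 0, "ay": 0, "az": 0, "fingers": 70}, {"x": 0, "y": 0, "z": -10, "ax": 0, "ay": 0, "az": 0, "fingers": 70}, {"x": 0, "y": 0, "z": -30, "ax": 0, "ay": 0, "az": 0, "fingers": 70}, {"x": 0, "y": 0, "z": -40, "ax": 0, "ay": 0, "az": 0, "fingers": 70}]'

```text
t: 21.45
eef_pos: [0.6231, 0.105, 0.1752]
tool_rot: [-0.002, -0.084, 0.996, -0.0]
contact_force: [0.5, 0.4, 0.0]
gripper_width: 0.821
grasp_force: 0.0
```

Emit:
jog_arm --rows '[{"x": 0, "y": 0, "z": -40, "ax": 0, "ay": 0, "az": 0, "fingers": 70}, {"x": 0, "y": -30, "z": -30, "ax": 0, "ay": 0, "az": 0, "fingers": 70}, {"x": 20, "y": -40, "z": 0, "ax": 0, "ay": 0, "az": 0, "fingers": 70}, {"x": 20, "y": -40, "z": 0, "ax": 0, "ay": 0, "az": 0, "fingers": 70}, {"x": 20, "y": -40, "z": 0, "ax": 0, "ay": 0, "az": 0, "fingers": 70}, {"x": 20, "y": -40, "z": 0, "ax": 0, "ay": 0, "az": 0, "fingers": 70}, {"x": 0, "y": -20, "z": 0, "ax": 0, "ay": 0, "az": 0, "fingers": 70}, {"x": 0, "y": 0, "z": 0, "ax": 0, "ay": 0, "az": 0, "fingers": 70}]'

```text
t: 22.25
eef_pos: [0.5802, -0.1199, 0.2467]
tool_rot: [0.001, -0.081, 0.997, -0.001]
contact_force: [0.5, -0.5, 0.7]
gripper_width: 0.819
grasp_force: 0.0
```

```bash
python3 -c "
from h import *
go((664.2,111.7),95.5,9.6)
S=cam('side')[0]; T=cam('top')[0]
save(np.hstack([cv2.resize(S[100:240,200:330],None,fx=3,fy=3,interpolation=2),cv2.resize(T[120:260,190:320],None,fx=3,fy=3,interpolation=2)]),'fin.png')"
```

```text
t 22.25 p [ 580.2 -119.9  246.7] ytool 99.3 F [ 0.5 -0.5  0.7] grip 0.0 w 0.819
shift [-120.1  215.2  150.9] az -0.3 tilt [ 0.0015 -0.0017]
```

View pics/fin.png

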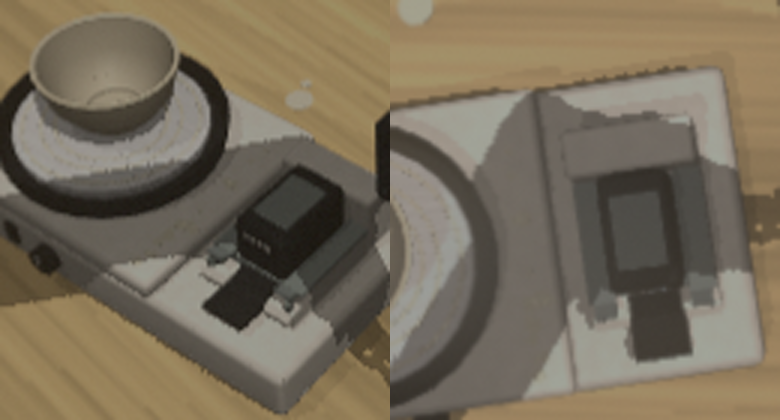

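The pack sits home in the wheel's bay: nose against the housing with no ejector showing, at crop (633,175) in the top half. The bowl is in place. Handing in.

```bash
python3 -c "
from h import *
print(bot.hand_in())"
```

```text
the job is handed in; nothing more can be done
None
```

The charged pack was freed from the charger, slid terminals-first into the wheel's bay and held there by its catch; the job was handed in at about 22 s, with no verdict returned. The pack touched the bay's end stop at about 19 N, and the arm made no contact with the bowl, jar or trimming tool.

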